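# Index the dish turntable on to its next hole

### The arm

A 6-joint arm with a two-finger parallel gripper is mounted at the origin on the work surface. World frame = base frame: x ahead of the robot, y to its left, z up, the work surface at z = 0. Lengths are in m, angles in rad, forces in N, time in s.
With the tool pointing down it reaches from about 0.35 to 0.85 m from the base axis. Payload 8.1 kg.
Tool frame: the origin (TCP) lies midway between the tips of the shut fingers; the grasp point (between the pads) lies 19 mm behind it; z points along the fingers, y is the line along which they close (so a half turn about z gives the same grasp; the last joint's range is limited). The gripper opens to 93 mm and grips with 3 to 60 N. Pads are 15 mm wide; open, the fingers measure 128 mm over their backs; the gripper's body (75 mm by 188 mm) begins 65 mm behind the grasp point.
Start: joints at [-1.312, 0.13, 1.488, -0, 1.523, -0.085], TCP at [0.202, -0.565, 0.219] pointing down, gripper open.
Joint ranges: [-2.96, 2.96], [-0.89, 2.26], [0.02, 2.5], [-1.34, 4.48], [0, 2.73], [-2.66, 2.66]. Speed limits (rad/s): [2.39, 2.39, 2.79, 3.14, 3.14, 3.14].

### API

Orientations are given as a rotation vector (axis times angle).
In Python, from plant import read_state, read_camera, camera_model, close_job gives the robot as it stands. The module is installed in compiled form; this text tells all that it offers.
- The arm moves only by the tool carry_out, never from a script. Its argument "moves" is a list of rows, each an object of numbers: "jaw": the finger opening in m, from 0 to 0.093; "dx", "dy", "dz": the shift along the tool's x, y, z in m; "yaw": the turn about the tool's z in rad. In form: [{"jaw": .., "dx": .., "dy": .., "dz": .., "yaw": ..}, ...]. A call has 1 to 8 rows; each row shifts and turns the commanded pose from where the row before left it, along the tool's axes as they then stand; what a row does not reach is not made up. A row lasts 1/8 s, in which the tool goes at most 62.5 mm and 10.7 degrees, less where a joint would pass 70% of its speed; a pose out of reach is approached as far as the arm can. A call is refused whole if a number of a shift passes 0.0625 or a number of a turn 0.188, either way. A call with a gripper value outside its range is refused whole. The fingers move at their own pace and stop on an object; "grip_force" is the grip in N (left out, the last holds). Time passes only in rows, so rows that do not move let the fingers close. It gives the time, the measured TCP pose, the force, the opening and the grip force at its end, in the units of the state.
- read_state(): the state, without advancing time (a new reading comes with each control period).
- read_camera(name): name is "scene" or "top"; returns the picture (480x640x3 uint8, red, green, blue); there is no depth.
- camera_model(name): a dict with "camera_matrix" (3x3 intrinsics, pixels), "view" (4x4, takes a point from world to camera coordinates). Camera axes: x right, y up, looking along -z (the intrinsics and any distortion apply to the point x, -y, -z); pixel columns grow to the right and rows downward; lengths in m; the calibration is good to about 2 mm. A picture is of the moment at which its call begins. camera_model takes no time and is no camera call.
- close_job(): hands the job in; it is judged then, once.
The state is a dict: "t": time; "q": joint angles; "dq": joint speeds; "joint_torque": joint torques, N m; "tool_pos": TCP position; "orientation": TCP orientation; "force": force on the tool from outside, world axes, zero at the start; "wrist_torque": the same for the moment, N m; "opening": finger opening in m; "gripper_force": force on a finger pad.
Only numpy, scipy, OpenCV 4.12 (cv2) and the standard library are available. Lean on these libraries where they do the work, as an engineer would, in place of code of your own. Each camera call takes 0.05 s, during which the arm holds its last target. There are 200 camera calls.

### The job

Turn the dish turntable on to its next position: pull up the black spring plunger, swing the stage counterclockwise (seen from above) to the very next hole, not past it to the one after, and let the pin spring fully home there so that the stage is locked. The next hole has to be found by feel; do not force the pin sideways against the plate. The dish must stay seated on the stage and everything around the turntable stay where it is.

Things in the scene. Friction and masses are not known exactly. Their poses are not given: they have to be found in the camera images.
- turntable: Fixed part of the indexing turntable: a round grey base 262 mm across and 16 mm thick, bolted down. Origin: centre of its underside, on the vertical axis the stage turns about; its x axis points to the home hole, where the pin stands at the start. Over the base lies an arc-shaped index plate, 88 to 126 mm from the axis, its face 24 mm above the bench, smooth between the holes.
- home_hole (a point): Mouth centre of the home hole: 10 mm wide, 8 mm deep, 105 mm from the axis, 24 mm above the bench. The other holes are alike, at the same radius, but in a separately clamped piece, 1 mm lower, that is not measured: seen from above, the next hole lies anywhere from 37 to 60 degrees counterclockwise of the home hole, and a further one 36 degrees past that.
- stage (a joint): Angle of the stage, rad: 0 at the home hole, growing counterclockwise from above; range -0.10 to 1.85. It is a white disc 120 mm across (top 32 mm above the bench, 5 mm rim round the dish) with a radial arm 26 mm wide, top 36 mm above the bench, that carries the plunger 105 mm from the axis. It takes 1 to 2 N at the plunger to turn, up to 5 N with the pin dragging; it stays where left.
- plunger (a joint): Lift of the spring plunger, m: 0 home (pin 7 mm deep in a hole), 0.006 to 0.0075 with the pin's round nose riding on the plate's face, 0.011 at its upper stop. A spring pushes it down, 5 N at 0 and 7 N at the stop. Free to move down, the riding pin snaps into a hole that it is dragged over and then blocks the stage (1 mm play either way).
- knob_top (a point): Centre of the top of the plunger's black pull knob, an upright cylinder 26 mm across and 30 mm tall, top 86 mm above the bench when home. Under it a 10 mm stem runs down 11 mm to a steel collar 22 mm across on the stage's arm, collar top 45 mm above the bench. The knob goes up and down with the plunger and round with the stage; it does not turn about itself.
- pin: The plunger's steel pin, 8 mm across with a round nose, hidden under the arm. Origin: on its axis, 16.5 mm below the tip of the nose (bench height when home), z up. The spring presses it on the face with about 6 N; more than 35 N from the plate or a hole's side damages it.
- dish: A closed culture dish, 90 mm across and 15 mm tall, lying loose in the rim in the middle of the stage, its underside 32 mm above the bench. Origin: centre of its underside.
- pen: Bystander: a capped white marker pen, 140 long and 13 thick, lying close to the turntable (mm). Origin: centre of its underside.
- forceps: Bystander: steel forceps, 125 long, lying close to the turntable (mm). Origin: centre of its underside.
- spare_dish: Bystander: a single closed dish, 90 across and 15 tall, lying close to the turntable (mm). Origin: centre of its underside.
- stack_a: Bystander: a stack of five closed dishes, 90 across and 78 tall (mm). Origin: centre of its underside.
- stack_b: Bystander: a stack of four closed dishes, 90 across and 62 tall (mm). Origin: centre of its underside.
- jar: Bystander: a closed jar, 56 across and 85 tall (mm). Origin: centre of its underside.
- pot: Bystander: an open white pot, 76 across and 85 tall (mm). Origin: centre of its underside.
Not all that is in view belongs to the job. Leave any blue or purple look-alike of the dish alone.

How it is judged:
On the way, in this order (a step that is already met when the one before it is completed fails the run):
1. the plunger is pulled clear of the home hole (value of joint plunger above 0.0065 m and value of joint stage below 0.12 rad), for 0.1 s.
2. the stage is swung away from the home hole with the pin out (value of joint stage above 0.2 rad and value of joint plunger above 0.005 m), for 0.1 s.
At the end, for the whole second after the job is handed in: The pin is home in the next hole counterclockwise (plunger within 2 mm of fully home, stage angle between 0.60 and 1.12 rad, at rest) and the dish lies flat in its rim on the stage (centre within 6 mm of the axis) (value of joint plunger below 0.002 m and value of joint stage between 0.6 and 1.12 rad and not (velocity of joint stage above 0.05 rad/s) and not (velocity of joint stage below -0.05 rad/s) and z of dish in the frame of turntable below 0.035 m and horizontal distance between dish and turntable below 0.006 m and angle between dish's own z axis and vertical below 0.06 rad); the robot touches nothing.
It fails at once if the pin is forced against the plate or the side of a hole with more than 35 N (contact force between pin and anything else above 35 N).
It fails at once if the stage is turned on past the next hole to the one after (value of joint stage above 1.2 rad).
It fails at once if the dish is knocked out of its rim (horizontal distance between dish and turntable above 0.01 m or angle between dish's own z axis and vertical above 0.2 rad).
It fails at once if a bystander is moved by more than 20 mm (distance of any of pen, forceps, spare_dish, stack_a, stack_b, jar, pot from where it was at the start of the episode above 0.02 m).
It also fails if it takes over 61 s, if anything falls off the work surface, if the arm or the gripper's body presses on something with over 40 N, if the wrist force passes 120 N, or if a joint passes its speed limit or range.

## Working session

There is one attempt and no reset: what is moved stays moved. The work goes in short steps, Python scripts to look and compute and a tool call to move; the robot and the scene stay as the last step left them, time stands still between calls to the robot, and variables do not carry over. Pictures are saved under pics/ and viewed, at most 10 in all, crops included, and the job is handed in when it is done.

Besides the shell and the picture viewer there is one more tool, called after "Request:" by a JSON object that holds its "method" and its "body", one argument or row to a line. carry_out: Moves the arm, as the interface text tells. Its arguments: {"type":"object","properties":{"moves":{"type":"array","items":{"type":"object","properties":{"jaw":{"type":"number"},"dx":{"type":"number"},"dy":{"type":"number"},"dz":{"type":"number"},"yaw":{"type":"number"}}}},"grip_force":{"type":"number"}},"required":["moves"]}

```bash
mkdir -p pics; python3 - <<'E'
from plant import *
import cv2,numpy as np
for n in("scene","top"):
    im=read_camera(n); cv2.imwrite(f"pics/{n}0.png",im[:,:,::-1])
    m=camera_model(n); print(n,np.round(m["camera_matrix"],1).tolist(),np.round(m["view"],4).tolist(),[k for k in m])
print(read_state())
E
```

```text
scene [[591.5, 0.0, 308.5], [0.0, 591.5, 241.7], [0.0, 0.0, 1.0]] [[0.8574, 0.5144, -0.0171, -0.4504], [-0.288, 0.507, 0.8124, 0.0987], [0.4265, -0.6916, 0.5828, -1.8698], [0.0, 0.0, 0.0, 1.0]] ['camera_matrix', 'view']
top [[435.0, 0.0, 327.1], [0.0, 435.0, 241.7], [0.0, 0.0, 1.0]] [[-0.0075, -0.9995, -0.0316, 0.0188], [0.9873, -0.0124, 0.1583, -0.5462], [-0.1586, -0.03, 0.9869, -0.8865], [0.0, 0.0, 0.0, 1.0]] ['camera_matrix', 'view']
{'t': 0.1, 'q': array([-1.31243502e+00,  1.31101662e-01,  1.48915120e+00,  1.40296864e-05,
        1.52303104e+00, -8.53825605e-02]), 'dq': array([-0.00059764, -0.00165412, -0.00272445,  0.00018304,  0.00061606,
       -0.00026337]), 'joint_torque': array([ 1.59569096e-03, -5.61347151e+01, -4.93091798e+01,  7.70515529e-02,
        2.92655913e-02, -5.73272791e-05]), 'tool_pos': array([ 0.20211155, -0.56438393,  0.21769333]), 'orientation': array([-3.09364438e+00, -5.37007735e-01,  2.07441824e-04]), 'force': array([-0.19206566,  0.18181928, -0.65132936]), 'wrist_torque': array([-0.02745643, -0.01264724, -0.00385331]), 'gripper_force': 0.0, 'opening': 0.09318009308896302}
```

View pics/top0.png

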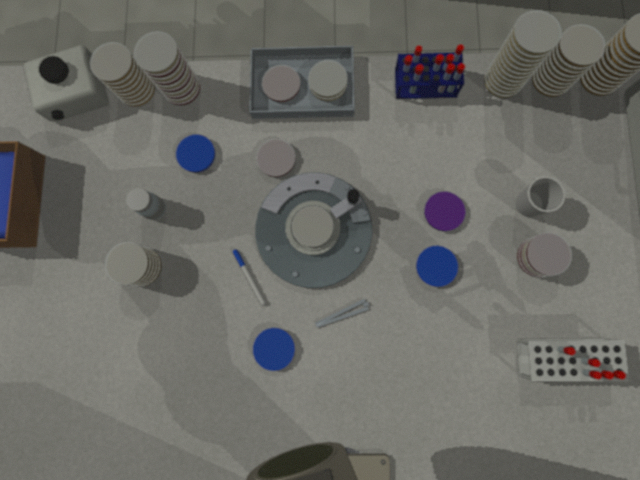

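View pics/scene0.png

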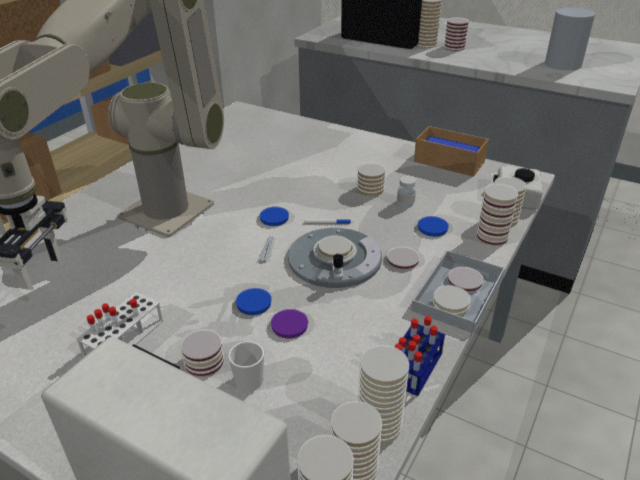

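The top view shows the turntable base around (314,230), the dish at (313,227) and the knob at (353,197). The index plate runs up and to the left of the knob, with dark dots at about (318,182) and (290,188). The scene view shows the knob at (338,259). Next I'll zoom in on both.

```bash
cat > h.py <<'E'
from plant import *
import cv2,numpy as np
def ray(n,u,v,z):
    m=camera_model(n);K=m["camera_matrix"];V=m["view"]
    d=np.linalg.inv(K)@[u,v,1];d=V[:3,:3].T@[d[0],-d[1],-d[2]]
    c=-V[:3,:3].T@V[:3,3]
    return c+d*(z-c[2])/d[2]
def proj(n,p):
    m=camera_model(n);q=m["view"]@np.append(p,1);w=m["camera_matrix"]@[q[0],-q[1],-q[2]]
    return w[:2]/w[2]
E
python3 - <<'E'
from h import *
a=cv2.imread("pics/top0.png")[165:300,245:385];b=cv2.imread("pics/scene0.png")[220:300,280:400]
a=cv2.resize(a,None,fx=4.2,fy=4.2,interpolation=3);b=cv2.resize(b,(0,0),fx=4.5,fy=4.5,interpolation=3)
cv2.imwrite("pics/ct.png",a)
for c in[(314,230)]:print(ray("top",*c,0.016))
for e in[(256,230),(373,230),(314,173),(314,287)]:print(e,ray("top",*e,0.016))
print(ray("top",354,196,.086),ray("scene",338,258,.086))
E
```

```text
[0.57738937 0.04299988 0.016     ]
(256, 230) [0.57913021 0.1722099  0.016     ]
(373, 230) [ 0.57563379 -0.08730388  0.016     ]
(314, 173) [0.70859305 0.04264041 0.016     ]
(314, 287) [0.45161566 0.04334448 0.016     ]
[ 0.63468693 -0.04442605  0.086     ] [ 0.64421332 -0.04862765  0.086     ]
```

View pics/ct.png

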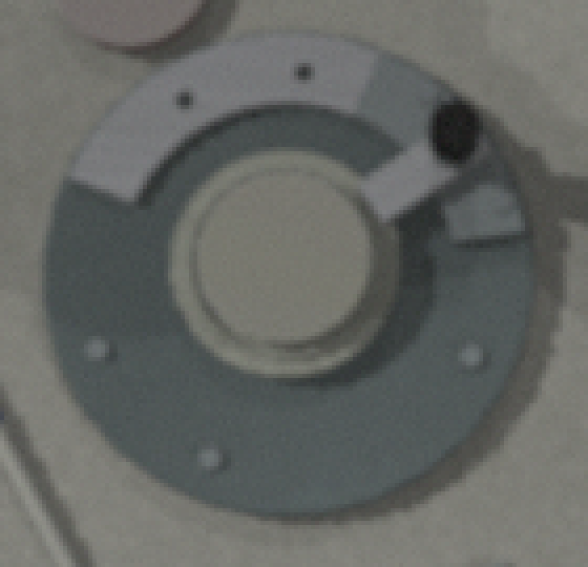

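```bash
python3 - <<'E'
from h import *
from scipy.optimize import least_squares
obs={}
for n,(x0,x1,y0,y1) in {"top":(343,366,182,210),"scene":(328,350,248,272)}.items():
    g=cv2.imread(f"pics/{n}0.png").max(2)[y0:y1,x0:x1]
    m=(g<50).astype(np.uint8); k,l,s,c=cv2.connectedComponentsWithStats(m)
    i=1+s[1:,4].argmax(); obs[n]=c[i]+[x0,y0]; print(n,s[i],obs[n],g.min())
def cen(n,x,y):
    a=np.linspace(0,6.28,40)
    P=np.array([proj(n,[x+.013*np.cos(t),y+.013*np.sin(t),z]) for z in(.056,.086) for t in a],np.float32)
    h=cv2.convexHull(P*1.0);M=cv2.moments(h);return np.array([M["m10"],M["m01"]])/M["m00"],cv2.contourArea(h)
for ns in(["top"],["scene"],["top","scene"]):
    r=least_squares(lambda p:np.concatenate([cen(n,*p)[0]-obs[n] for n in ns]),[.638,-.046]); print(ns,r.x,r.fun,cen(ns[0],*r.x)[1])
P=np.array([(45,270),(533,262),(290,518),(110,440),(460,436),(526,210),(50,220)])/4.2+[245,165]
W=np.array([ray("top",*p,.016)[:2] for p in P])
c=least_squares(lambda p:np.hypot(*(W-p).T)-.131,[.58,.043]);print("c",c.x,c.fun)
c=c.x;k=r.x-c;print(np.hypot(*k),np.degrees(np.arctan2(k[1],k[0])))
for p in[(304,72),(184,100)]:
    h=ray("top",p[0]/4.2+245,p[1]/4.2+165,.023)[:2]-c;print(h,np.hypot(*h),np.degrees(np.arctan2(h[1],h[0])))
d=ray("top",282/4.2+245,256/4.2+165,.047)[:2];print("dish",d)
E
```

```text
top [  5   7  12  15 130] [353. 196.] 24
scene [  5   7  10  13 111] [337.86486486 260.73873874] 6Traceback (most recent call last):
  File "<stdin>", line 13, in <module>
    return func(*args, **kwargs)
    result = trf(vector_fun.fun, vector_fun.jac, x0, f0, J0, lb, ub, ftol, xtol,
                 gtol, max_nfev, x_scale, loss_function, tr_solver,
                 tr_options.copy(), verbose, callback=callback_wrapped)
    return trf_no_bounds(
        fun, jac, x0, f0, J0, ftol, xtol, gtol, max_nfev, x_scale,
        loss_function, tr_solver, tr_options, verbose, callback=callback)
    f_new = fun(x_new)
    self._update_fun()
    ~~~~~~~~~~~~~~~~^^
    self.f = self.fun_wrapped(xp_copy(self.x))
             ~~~~~~~~~~~~~~~~^^^^^^^^^^^^^^^^^
    return np.atleast_1d(self.fun(x))
                         ~~~~~~~~^^^
    return self.f(x, *self.args, **self.kwargs)
           ~~~~~~^^^^^^^^^^^^^^^^^^^^^^^^^^^^^^
  File "<stdin>", line 13, in <lambda>
  File "<stdin>", line 10, in cen
  File "h.py", line 9, in proj
    m=camera_model(n);q=m["view"]@np.append(p,1);w=m["camera_matrix"]@[q[0],-q[1],-q[2]]
ValueError: time passes only in moves, steps and waits
```

```bash
python3 - <<'E'
from h import *
from scipy.optimize import least_squares
obs={"top":np.array([353.,196.]),"scene":np.array([337.865,260.739])}
def cen(n,x,y):
    a=np.linspace(0,6.28,40)
    P=np.array([proj(n,[x+.013*np.cos(t),y+.013*np.sin(t),z]) for z in(.056,.086) for t in a],np.float32)
    h=cv2.convexHull(P*1.0);M=cv2.moments(h);return np.array([M["m10"],M["m01"]])/M["m00"],cv2.contourArea(h)
for ns in(["top"],["scene"],["top","scene"]):
    r=least_squares(lambda p:np.concatenate([cen(n,*p)[0]-obs[n] for n in ns]),[.638,-.046],diff_step=.01,bounds=([.5,-.15],[.8,.05])); print(ns,r.x,r.fun,cen(ns[0],*r.x)[1])
P=np.array([(45,270),(533,262),(290,518),(110,440),(460,436),(526,210),(50,220)])/4.2+[245,165]
W=np.array([ray("top",*p,.016)[:2] for p in P])
c=least_squares(lambda p:np.hypot(*(W-p).T)-.131,[.58,.043]);print("c",c.x,c.fun)
c=c.x;k=r.x-c;print(np.hypot(*k),np.degrees(np.arctan2(k[1],k[0])))
for p in[(304,72),(184,100)]:
    h=ray("top",p[0]/4.2+245,p[1]/4.2+165,.023)[:2]-c;print(h,np.hypot(*h),np.degrees(np.arctan2(h[1],h[0])))
d=ray("top",282/4.2+245,256/4.2+165,.047)[:2];print("dish",d)
E
```

```text
['top'] [ 0.63844305 -0.04278297] [-1.00969970e-06  2.34781339e-07] 162.18718867236748Traceback (most recent call last):
  File "<stdin>", line 9, in <module>
    return func(*args, **kwargs)
    result = trf(vector_fun.fun, vector_fun.jac, x0, f0, J0, lb, ub, ftol, xtol,
                 gtol, max_nfev, x_scale, loss_function, tr_solver,
                 tr_options.copy(), verbose, callback=callback_wrapped)
    return trf_bounds(
        fun, jac, x0, f0, J0, lb, ub, ftol, xtol, gtol, max_nfev, x_scale,
        loss_function, tr_solver, tr_options, verbose, callback=callback)
    J = jac(x)
    self._update_jac()
    ~~~~~~~~~~~~~~~~^^
    self.J = self.jac_wrapped(xp_copy(self.x), f0=self.f)
             ~~~~~~~~~~~~~~~~^^^^^^^^^^^^^^^^^^^^^^^^^^^^
    J, dct = approx_derivative(
             ~~~~~~~~~~~~~~~~~^
        self.fun,
        ^^^^^^^^^
    ...<2 lines>...
        **self.finite_diff_options,
        ^^^^^^^^^^^^^^^^^^^^^^^^^^^
    )
    ^
    J, _nfev = _dense_difference(fun_wrapped, x0, f0, h,
               ~~~~~~~~~~~~~~~~~^^^^^^^^^^^^^^^^^^^^^^^^
                             use_one_sided, method,
                             ^^^^^^^^^^^^^^^^^^^^^^
                             mf)
                             ^^^
    df = [f_eval - f0 for f_eval in f_evals]
                                    ^^^^^^^
    f = np.atleast_1d(self.fun(x, *self.args, **self.kwargs))
                      ~~~~~~~~^^^^^^^^^^^^^^^^^^^^^^^^^^^^^^
    return np.atleast_1d(self.fun(x))
                         ~~~~~~~~^^^
    return self.f(x, *self.args, **self.kwargs)
           ~~~~~~^^^^^^^^^^^^^^^^^^^^^^^^^^^^^^
  File "<stdin>", line 9, in <lambda>
  File "<stdin>", line 6, in cen
  File "h.py", line 9, in proj
    m=camera_model(n);q=m["view"]@np.append(p,1);w=m["camera_matrix"]@[q[0],-q[1],-q[2]]
ValueError: time passes only in moves, steps and waits
```

The error probably comes from calling camera_model too many times, so I'll cache it.

```bash
sed -i 's/^import cv2.*/import cv2,numpy as np,functools\ncamera_model=functools.cache(camera_model)/' h.py; python3 - <<'E'
from h import *
from scipy.optimize import least_squares
obs={"top":np.array([353.,196.]),"scene":np.array([337.865,260.739])}
def cen(n,x,y):
    a=np.linspace(0,6.28,40)
    P=np.array([proj(n,[x+.013*np.cos(t),y+.013*np.sin(t),z]) for z in(.056,.086) for t in a],np.float32)
    h=cv2.convexHull(P*1.0);M=cv2.moments(h);return np.array([M["m10"],M["m01"]])/M["m00"],cv2.contourArea(h)
for ns in(["top"],["scene"],["top","scene"]):
    r=least_squares(lambda p:np.concatenate([cen(n,*p)[0]-obs[n] for n in ns]),[.638,-.046],diff_step=.01,bounds=([.5,-.15],[.8,.05])); print(ns,r.x,r.fun,cen(ns[0],*r.x)[1])
P=np.array([(45,270),(533,262),(290,518),(110,440),(460,436),(526,210),(50,220)])/4.2+[245,165]
W=np.array([ray("top",*p,.016)[:2] for p in P])
c=least_squares(lambda p:np.hypot(*(W-p).T)-.131,[.58,.043]);print("c",c.x,c.fun)
c=c.x;k=r.x-c;print(np.hypot(*k),np.degrees(np.arctan2(k[1],k[0])))
for p in[(304,72),(184,100)]:
    h=ray("top",p[0]/4.2+245,p[1]/4.2+165,.023)[:2]-c;print(h,np.hypot(*h),np.degrees(np.arctan2(h[1],h[0])))
d=ray("top",282/4.2+245,256/4.2+165,.047)[:2];print("dish",d)
E
```

```text
['top'] [ 0.63844305 -0.04278297] [-1.00969970e-06  2.34781339e-07] 162.18718867236748
['scene'] [ 0.64021501 -0.04168794] [-2.27430479e-06 -1.92523913e-06] 141.4299832577817
['top', 'scene'] [ 0.63919445 -0.0423742 ] [-0.2005829  -0.34324607 -0.47528227  0.02143865] 162.24690176639706
c [0.5816667  0.04444409] [-0.00256159 -0.00152065  0.00193716 -0.00071277 -0.00302111 -0.00150418
 -0.00206061]
0.10414825219185689 -56.470647873033776
[ 0.1032374  -0.00974608] 0.10369641378773832 -5.392998715109864
[0.08889039 0.05430292] 0.10416481583247678 31.42065241834126
dish [0.58042657 0.04507663]
```

Measurements agree with the given sizes:

| Quantity | Measured | Check |
|---|---|---|
| Turntable centre | ≈(0.581, 0.044) | – |
| Knob | (0.639, −0.042), radius 104 mm | 105 mm given |
| Next hole | about 51° on from home | 37–60° given |
| Hole spacing | 36.8° | 36° given |

Moving to the knob now.

Request:
{"method": "carry_out", "body": {
  "moves": [
    {"dx": 0.05, "dy": -0.029, "jaw": 0.06},
    {"dx": 0.05, "dy": -0.029},
    {"dx": 0.05, "dy": -0.029},
    {"dx": 0.05, "dy": -0.029},
    {"dx": 0.05, "dy": -0.029},
    {"dx": 0.05, "dy": -0.029},
    {"dx": 0.05, "dy": -0.029},
    {"dx": 0.05, "dy": -0.029}
  ],
  "grip_force": 6
}}

```text
invalid input at $.moves[0]: expected keys jaw, dx, dy, dz, yaw
```

Request:
{"method": "carry_out", "body": {
  "moves": [
    {"yaw": -0.18},
    {"yaw": -0.18},
    {"yaw": -0.18},
    {"yaw": -0.18},
    {"yaw": -0.18},
    {"yaw": -0.18},
    {"yaw": -0.18},
    {"yaw": -0.18}
  ]
}}

```text
invalid input at $.moves[0]: expected keys jaw, dx, dy, dz, yaw
```

```bash
cat >> h.py <<'E'
from scipy.spatial.transform import Rotation as R
C=np.array([.5811,.0447])
def knob(th,r=.105,home=-56.4):
    a=np.radians(home+th);return C+r*np.array([np.cos(a),np.sin(a)]),home+th
def goto(xy,ang,z):
    s=read_state();M=R.from_rotvec(s["orientation"]).as_matrix()
    ya=np.degrees(np.arctan2(M[1,1],M[0,1]));d=np.array([*xy,z])-s["tool_pos"]
    print("t",s["t"],"pos",s["tool_pos"].round(4),"y ang",ya.round(2),"tilt",M[2,2].round(4),"q6",s["q"][5].round(2),"F",s["force"].round(1),"open",s["opening"].round(4),"g",s["gripper_force"])
    print("tool shift",(M.T@d).round(4),"yaw",np.radians(-((ang+90-ya+180)%360-180)).round(3))
E
python3 -c "
from h import *
goto(*knob(0),.12)"
```

```text
Traceback (most recent call last):
  File "h.py", line 19, in goto
    print("t",s["t"],"pos",s["tool_pos"].round(4),"y ang",ya.round(2),"tilt",M[2,2].round(4),"q6",s["q"][5].round(2),"F",s["force"].round(1),"open",s["opening"].round(4),"g",s["gripper_force"])
                                                                                                                                                    ^^^^^^^^^^^^^^^^^^
AttributeError: 'float' object has no attribute 'round'
```

All five keys are required.

Request:
{"method": "carry_out", "body": {
  "moves": [
    {"jaw": 0.06, "dx": 0.05, "dy": -0.029, "dz": 0, "yaw": 0},
    {"jaw": 0.06, "dx": 0.05, "dy": -0.029, "dz": 0, "yaw": 0},
    {"jaw": 0.06, "dx": 0.05, "dy": -0.029, "dz": 0, "yaw": 0},
    {"jaw": 0.06, "dx": 0.05, "dy": -0.029, "dz": 0, "yaw": 0},
    {"jaw": 0.06, "dx": 0.05, "dy": -0.029, "dz": 0, "yaw": 0},
    {"jaw": 0.06, "dx": 0.05, "dy": -0.029, "dz": 0, "yaw": 0},
    {"jaw": 0.06, "dx": 0.05, "dy": -0.029, "dz": 0, "yaw": 0},
    {"jaw": 0.06, "dx": 0.05, "dy": -0.029, "dz": 0, "yaw": 0}
  ],
  "grip_force": 6
}}

```text
t: 1.1
tool_pos: [0.5014, -0.2099, 0.2183]
orientation: [-3.095, -0.537, 0.0]
force: [0.2, -1.8, 0.3]
opening: 0.0601
gripper_force: 0.0
```

Request:
{"method": "carry_out", "body": {
  "moves": [
    {"jaw": 0.06, "dx": 0, "dy": 0, "dz": 0, "yaw": -0.18},
    {"jaw": 0.06, "dx": 0, "dy": 0, "dz": 0, "yaw": -0.18},
    {"jaw": 0.06, "dx": 0, "dy": 0, "dz": 0, "yaw": -0.18},
    {"jaw": 0.06, "dx": 0, "dy": 0, "dz": 0, "yaw": -0.18},
    {"jaw": 0.06, "dx": 0, "dy": 0, "dz": 0, "yaw": -0.18},
    {"jaw": 0.06, "dx": 0, "dy": 0, "dz": 0, "yaw": -0.18},
    {"jaw": 0.06, "dx": 0, "dy": 0, "dz": 0, "yaw": -0.18},
    {"jaw": 0.06, "dx": 0, "dy": 0, "dz": 0, "yaw": -0.18}
  ]
}}

```text
t: 2.1
tool_pos: [0.5003, -0.2115, 0.2181]
orientation: [-1.965, -2.45, 0.0]
force: [-0.3, -0.2, -0.0]
opening: 0.0599
gripper_force: 0.0
```

```bash
sed -i 's/s\["opening"\].round(4)/round(s["opening"],4)/' h.py
python3 -c "
from h import *
goto(*knob(0),.12)"
```

```text
t 2.1 pos [ 0.5003 -0.2115  0.2181] y ang 12.54 tilt -1.0 q6 -0.71 F [-0.3 -0.2 -0. ] open 0.0599 g 0.0
tool shift [0.1345 0.1723 0.0981] yaw -0.368
```

Request:
{"method": "carry_out", "body": {
  "moves": [
    {"jaw": 0.06, "dx": 0.034, "dy": 0.043, "dz": 0.0, "yaw": 0},
    {"jaw": 0.06, "dx": 0.034, "dy": 0.043, "dz": 0.02, "yaw": 0},
    {"jaw": 0.06, "dx": 0.033, "dy": 0.043, "dz": 0.02, "yaw": 0},
    {"jaw": 0.06, "dx": 0.0335, "dy": 0.0433, "dz": 0.02, "yaw": 0},
    {"jaw": 0.06, "dx": 0, "dy": 0, "dz": 0.019, "yaw": -0.184},
    {"jaw": 0.06, "dx": 0, "dy": 0, "dz": 0.019, "yaw": -0.184},
    {"jaw": 0.06, "dx": 0, "dy": 0, "dz": 0, "yaw": 0}
  ]
}}

```text
t: 2.98
tool_pos: [0.6388, -0.0433, 0.1179]
orientation: [-1.491, -2.76, 0.003]
force: [-0.6, 0.9, -0.6]
opening: 0.0597
gripper_force: 0.0
```

```bash
python3 -c "
from h import *
goto(*knob(0),.052)
a=read_camera('top')[150:250,290:410];b=read_camera('scene')[190:290,280:400]
cv2.imwrite('pics/g1.png',cv2.resize(np.vstack([np.hstack([a,b])]),None,fx=3.3,fy=3.3,interpolation=3)[:,:,::-1])"
```

```text
t 2.975 pos [ 0.6388 -0.0433  0.1179] y ang 33.24 tilt -1.0 q6 -0.73 F [-0.6  0.9 -0.6] open 0.0597 g 0.0
tool shift [0.     0.0009 0.0659] yaw -0.006
```

View pics/g1.png

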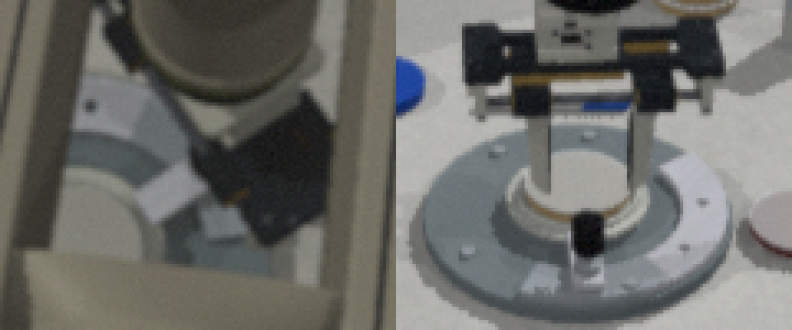

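The scene half of the image shows the knob at (588,232), centred below the open fingers at about 545 and 637. I'll descend and close gently.

Request:
{"method": "carry_out", "body": {
  "moves": [
    {"jaw": 0.06, "dx": 0, "dy": 0.001, "dz": 0.03, "yaw": 0},
    {"jaw": 0.06, "dx": 0, "dy": 0, "dz": 0.025, "yaw": 0},
    {"jaw": 0.06, "dx": 0, "dy": 0, "dz": 0.011, "yaw": 0},
    {"jaw": 0.035, "dx": 0, "dy": 0, "dz": 0, "yaw": 0},
    {"jaw": 0.035, "dx": 0, "dy": 0, "dz": 0, "yaw": 0},
    {"jaw": 0.035, "dx": 0, "dy": 0, "dz": 0, "yaw": 0}
  ],
  "grip_force": 5
}}

```text
t: 3.82
tool_pos: [0.6425, -0.0434, 0.0562]
orientation: [1.492, 2.763, 0.001]
force: [0.2, -0.9, -0.3]
opening: 0.0363
gripper_force: 0.0
```

Request:
{"method": "carry_out", "body": {
  "moves": [
    {"jaw": 0.02, "dx": 0, "dy": 0, "dz": 0, "yaw": 0},
    {"jaw": 0.02, "dx": 0, "dy": 0, "dz": 0, "yaw": 0},
    {"jaw": 0.02, "dx": 0, "dy": 0, "dz": 0, "yaw": 0},
    {"jaw": 0.02, "dx": 0, "dy": 0, "dz": 0, "yaw": 0}
  ],
  "grip_force": 5
}}

```text
t: 4.32
tool_pos: [0.6414, -0.0437, 0.0553]
orientation: [1.492, 2.764, -0.001]
force: [-4.4, -2.1, 6.3]
opening: 0.0256
gripper_force: 5.0
```

```bash
python3 -c "
from h import *
goto(*knob(0),.052)"
```

```text
t 4.325 pos [ 0.6414 -0.0437  0.0553] y ang 33.28 tilt -1.0 q6 -0.73 F [-4.4 -2.1  6.3] open 0.0256 g 5.000248476862907
tool shift [ 0.002  -0.0014  0.0033] yaw -0.006
```

Request:
{"method": "carry_out", "body": {
  "moves": [
    {"jaw": 0.02, "dx": 0, "dy": -0.0015, "dz": -0.003, "yaw": 0},
    {"jaw": 0.02, "dx": 0, "dy": 0, "dz": 0, "yaw": 0},
    {"jaw": 0.02, "dx": 0, "dy": 0, "dz": 0, "yaw": 0},
    {"jaw": 0.02, "dx": 0, "dy": 0, "dz": 0, "yaw": 0}
  ],
  "grip_force": 5
}}

```text
t: 4.82
tool_pos: [0.6401, -0.0442, 0.0573]
orientation: [-1.492, -2.764, 0.001]
force: [3.0, -2.3, -5.8]
opening: 0.026
gripper_force: 5.0
```

```bash
python3 -c "
from h import *
goto(*knob(0),.055)"
```

```text
t 4.825 pos [ 0.6401 -0.0442  0.0573] y ang 33.28 tilt -1.0 q6 -0.73 F [ 3.  -2.3 -5.8] open 0.026 g 4.9997976422309875
tool shift [0.0017 0.0001 0.0023] yaw -0.006
```

Request:
{"method": "carry_out", "body": {
  "moves": [
    {"jaw": 0.01, "dx": 0, "dy": 0, "dz": 0, "yaw": 0},
    {"jaw": 0.01, "dx": 0, "dy": 0, "dz": 0, "yaw": 0},
    {"jaw": 0.01, "dx": 0, "dy": 0, "dz": -0.003, "yaw": 0},
    {"jaw": 0.01, "dx": 0, "dy": 0, "dz": -0.003, "yaw": 0},
    {"jaw": 0.01, "dx": 0, "dy": 0, "dz": -0.003, "yaw": 0},
    {"jaw": 0.01, "dx": 0, "dy": 0, "dz": 0, "yaw": 0},
    {"jaw": 0.01, "dx": 0, "dy": 0, "dz": 0, "yaw": 0}
  ],
  "grip_force": 25
}}

```text
t: 5.7
tool_pos: [0.6401, -0.0442, 0.0664]
orientation: [-1.492, -2.764, 0.001]
force: [3.2, -3.9, -6.3]
opening: 0.0256
gripper_force: 25.0
```

```bash
python3 -c "
from h import *
goto(*knob(0),.055)
b=read_camera('scene')[190:290,280:400]
cv2.imwrite('pics/g2.png',cv2.resize(b,None,fx=5,fy=5,interpolation=3)[:,:,::-1])"
```

```text
t 5.7 pos [ 0.6401 -0.0442  0.0664] y ang 33.28 tilt -1.0 q6 -0.73 F [ 3.2 -3.9 -6.3] open 0.0256 g 24.998684227466583
tool shift [0.0017 0.0001 0.0114] yaw -0.006
```

View pics/g2.png

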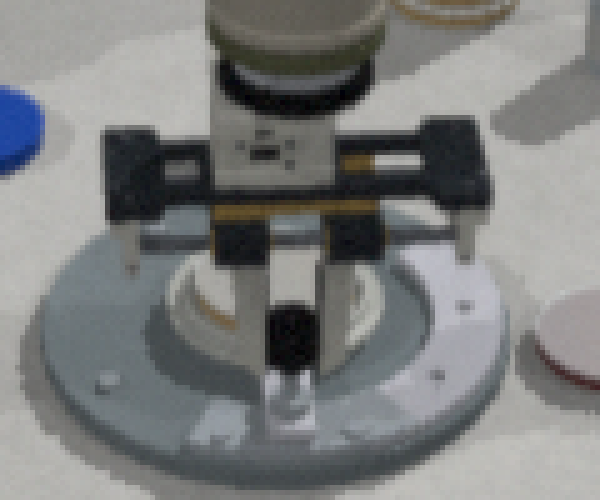

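The image shows the knob lifted with more bare stem below it, while the pads hold it and the dish stays seated. I'll go up 1 mm more, then swing the first 0.2 rad.

Request:
{"method": "carry_out", "body": {
  "moves": [
    {"jaw": 0.01, "dx": 0, "dy": 0, "dz": -0.001, "yaw": 0},
    {"jaw": 0.01, "dx": 0, "dy": 0, "dz": 0, "yaw": 0}
  ],
  "grip_force": 25
}}

```text
t: 6.0
tool_pos: [0.6398, -0.0443, 0.0666]
orientation: [-1.492, -2.764, 0.001]
force: [4.5, -4.8, -12.8]
opening: 0.0254
gripper_force: 25.0
```

Request:
{"method": "carry_out", "body": {
  "moves": [
    {"jaw": 0.01, "dx": 0.0001, "dy": 0.00525, "dz": 0, "yaw": -0.05},
    {"jaw": 0.01, "dx": 0.0001, "dy": 0.00525, "dz": 0, "yaw": -0.05},
    {"jaw": 0.01, "dx": 0.0001, "dy": 0.00525, "dz": 0, "yaw": -0.05},
    {"jaw": 0.01, "dx": 0.0001, "dy": 0.00525, "dz": 0, "yaw": -0.05},
    {"jaw": 0.01, "dx": 0, "dy": 0, "dz": 0, "yaw": 0}
  ]
}}

```text
t: 6.62
tool_pos: [0.6566, -0.0307, 0.0666]
orientation: [-1.207, -2.9, 0.0]
force: [5.6, -3.6, -12.0]
opening: 0.0255
gripper_force: 25.0
```

```bash
python3 -c "
from h import *
goto(*knob(11.5),.055)"
```

```text
t 6.625 pos [ 0.6566 -0.0307  0.0666] y ang 44.8 tilt -1.0 q6 -0.91 F [  5.6  -3.6 -12. ] open 0.0255 g 24.997984170913696
tool shift [0.0017 0.0001 0.0116] yaw -0.005
```

The plunger reached its upper stop at z 0.0666 (12 N). I'll back off 1 mm, ease outward 1 mm and swing on to about 0.7 rad.

Request:
{"method": "carry_out", "body": {
  "moves": [
    {"jaw": 0.01, "dx": -0.001, "dy": 0, "dz": 0.001, "yaw": 0},
    {"jaw": 0.01, "dx": 0.0005, "dy": 0.0105, "dz": 0, "yaw": -0.1},
    {"jaw": 0.01, "dx": 0.0005, "dy": 0.0105, "dz": 0, "yaw": -0.1},
    {"jaw": 0.01, "dx": 0.0005, "dy": 0.0105, "dz": 0, "yaw": -0.1},
    {"jaw": 0.01, "dx": 0.0005, "dy": 0.0105, "dz": 0, "yaw": -0.1},
    {"jaw": 0.01, "dx": 0.0005, "dy": 0.0105, "dz": 0, "yaw": -0.1},
    {"jaw": 0.01, "dx": 0, "dy": 0, "dz": 0, "yaw": 0},
    {"jaw": 0.01, "dx": 0, "dy": 0, "dz": 0, "yaw": 0}
  ]
}}

```text
t: 7.62
tool_pos: [0.6838, 0.0135, 0.0663]
orientation: [-0.457, -3.107, -0.001]
force: [2.6, 3.3, -7.5]
opening: 0.0255
gripper_force: 25.0
```

```bash
python3 -c "
from h import *
goto(*knob(51.1),.055)
b=read_camera('scene')[190:290,280:400]
cv2.imwrite('pics/g3.png',cv2.resize(b,None,fx=5,fy=5,interpolation=3)[:,:,::-1])"
```

```text
t 7.625 pos [0.6838 0.0135 0.0663] y ang 73.28 tilt -1.0 q6 -1.33 F [ 2.6  3.3 -7.5] open 0.0255 g 24.998700320720673
tool shift [0.0044 0.0212 0.0113] yaw -0.199
```

View pics/g3.png

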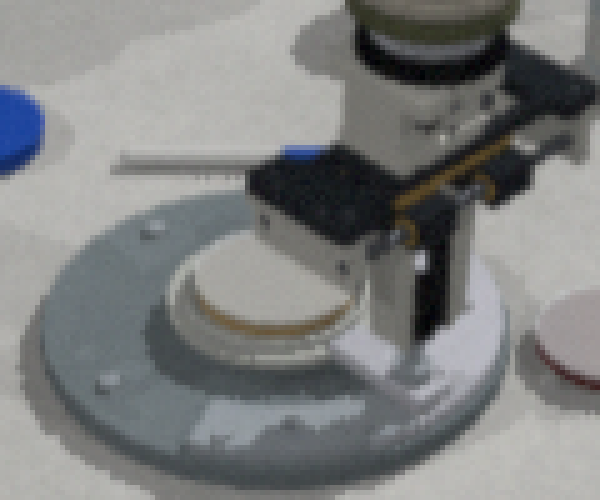

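The scene view shows the stage at about 40° with the dish seated and the arm carried round cleanly. I'll go on 0.12 rad, then lower the pin onto the face and loosen the grip.

Request:
{"method": "carry_out", "body": {
  "moves": [
    {"jaw": 0.01, "dx": 0.0002, "dy": 0.0063, "dz": 0, "yaw": -0.06},
    {"jaw": 0.01, "dx": 0.0002, "dy": 0.0063, "dz": 0, "yaw": -0.06},
    {"jaw": 0.01, "dx": 0, "dy": 0, "dz": 0.002, "yaw": 0},
    {"jaw": 0.01, "dx": 0, "dy": 0, "dz": 0.001, "yaw": 0},
    {"jaw": 0.01, "dx": 0, "dy": 0, "dz": 0, "yaw": 0},
    {"jaw": 0.01, "dx": 0, "dy": 0, "dz": 0, "yaw": 0}
  ]
}}

```text
t: 8.43
tool_pos: [0.6868, 0.0253, 0.0635]
orientation: [-0.269, -3.13, -0.001]
force: [2.3, 5.2, -7.2]
opening: 0.0253
gripper_force: 25.0
```

Request:
{"method": "carry_out", "body": {
  "moves": [
    {"jaw": 0.01, "dx": 0, "dy": 0, "dz": 0.001, "yaw": 0},
    {"jaw": 0.01, "dx": 0, "dy": 0, "dz": 0, "yaw": 0},
    {"jaw": 0.01, "dx": 0, "dy": 0, "dz": 0, "yaw": 0}
  ]
}}

```text
t: 8.8
tool_pos: [0.6868, 0.0253, 0.0625]
orientation: [-0.269, -3.13, -0.001]
force: [2.7, 5.0, -6.6]
opening: 0.0257
gripper_force: 25.0
```

```bash
python3 -c "
from h import *
goto(*knob(51.1),.055)"
```

```text
t 8.8 pos [0.6868 0.0253 0.0625] y ang 80.16 tilt -1.0 q6 -1.44 F [ 2.7  5.  -6.6] open 0.0257 g 24.998819231987
tool shift [0.0028 0.0094 0.0075] yaw -0.079
```

Request:
{"method": "carry_out", "body": {
  "moves": [
    {"jaw": 0.029, "dx": 0, "dy": 0, "dz": 0, "yaw": 0},
    {"jaw": 0.029, "dx": 0, "dy": 0, "dz": 0, "yaw": 0},
    {"jaw": 0.029, "dx": 0, "dy": 0, "dz": 0.002, "yaw": 0},
    {"jaw": 0.029, "dx": 0, "dy": 0, "dz": 0, "yaw": 0}
  ],
  "grip_force": 15
}}

```text
t: 9.3
tool_pos: [0.6869, 0.025, 0.0607]
orientation: [-0.267, -3.13, 0.0]
force: [0.4, -0.7, -0.8]
opening: 0.029
gripper_force: 0.0
```

Request:
{"method": "carry_out", "body": {
  "moves": [
    {"jaw": 0.029, "dx": 0, "dy": 0.001, "dz": 0, "yaw": -0.01},
    {"jaw": 0.029, "dx": 0, "dy": 0.001, "dz": 0, "yaw": -0.01},
    {"jaw": 0.029, "dx": 0, "dy": 0.001, "dz": 0, "yaw": -0.01},
    {"jaw": 0.029, "dx": 0, "dy": 0, "dz": 0, "yaw": 0}
  ]
}}

```text
t: 9.8
tool_pos: [0.6873, 0.0274, 0.0606]
orientation: [-0.219, -3.133, 0.002]
force: [-1.9, -4.2, 0.5]
opening: 0.0292
gripper_force: 2.4
```

```bash
python3 -c "
from h import *
goto(*knob(51.1),.055)"
```

```text
t 9.8 pos [0.6873 0.0274 0.0606] y ang 82.0 tilt -1.0 q6 -1.46 F [-1.9 -4.2  0.5] open 0.0292 g 2.3652128130197525
tool shift [0.0027 0.0073 0.0056] yaw -0.047
```

The knob is free vertically and the finger now pushes with the 4 N expected of a dragging pin. I'll go on in small steps.

Request:
{"method": "carry_out", "body": {
  "moves": [
    {"jaw": 0.029, "dx": 0, "dy": 0.0007, "dz": 0, "yaw": -0.007},
    {"jaw": 0.029, "dx": 0, "dy": 0.0007, "dz": 0, "yaw": -0.007},
    {"jaw": 0.029, "dx": 0, "dy": 0, "dz": 0, "yaw": 0}
  ]
}}

```text
t: 10.18
tool_pos: [0.6875, 0.029, 0.0606]
orientation: [-0.198, -3.135, 0.001]
force: [-2.0, -5.0, 0.7]
opening: 0.029
gripper_force: 2.4
```

Request:
{"method": "carry_out", "body": {
  "moves": [
    {"jaw": 0.029, "dx": 0, "dy": 0.0007, "dz": 0, "yaw": -0.007},
    {"jaw": 0.029, "dx": 0, "dy": 0.0007, "dz": 0, "yaw": -0.007},
    {"jaw": 0.029, "dx": 0, "dy": 0, "dz": 0, "yaw": 0}
  ]
}}

```text
t: 10.55
tool_pos: [0.6878, 0.0306, 0.0606]
orientation: [-0.176, -3.137, 0.001]
force: [-1.5, -3.8, 1.3]
opening: 0.0292
gripper_force: 2.3
```

Request:
{"method": "carry_out", "body": {
  "moves": [
    {"jaw": 0.029, "dx": 0, "dy": 0.0007, "dz": 0, "yaw": -0.007},
    {"jaw": 0.029, "dx": 0, "dy": 0.0007, "dz": 0, "yaw": -0.007},
    {"jaw": 0.029, "dx": 0, "dy": 0, "dz": 0, "yaw": 0}
  ]
}}

```text
t: 10.92
tool_pos: [0.6881, 0.0332, 0.0606]
orientation: [0.153, 3.138, 0.002]
force: [0.2, -0.2, -0.9]
opening: 0.0292
gripper_force: 0.0
```

The contact force vanished, so the knob jumped ahead, as it would on a snap into the hole. I'll confirm with small pushes.

Request:
{"method": "carry_out", "body": {
  "moves": [
    {"jaw": 0.029, "dx": 0, "dy": 0.0005, "dz": 0, "yaw": 0},
    {"jaw": 0.029, "dx": 0, "dy": 0, "dz": 0, "yaw": 0}
  ]
}}

```text
t: 11.18
tool_pos: [0.6881, 0.0333, 0.0607]
orientation: [0.153, 3.138, 0.001]
force: [-0.5, -0.0, -1.2]
opening: 0.0292
gripper_force: 0.0
```

```bash
python3 -c "
from h import *
goto(*knob(51.1),.055)
b=read_camera('scene')[200:280,320:400]
cv2.imwrite('pics/g4.png',cv2.resize(b,None,fx=7,fy=7,interpolation=3)[:,:,::-1])"
```

```text
t 11.175 pos [0.6881 0.0333 0.0607] y ang 84.41 tilt -1.0 q6 -1.5 F [-0.5 -0.  -1.2] open 0.0292 g 0.0
tool shift [0.0026 0.0014 0.0057] yaw -0.005
```

View pics/g4.png

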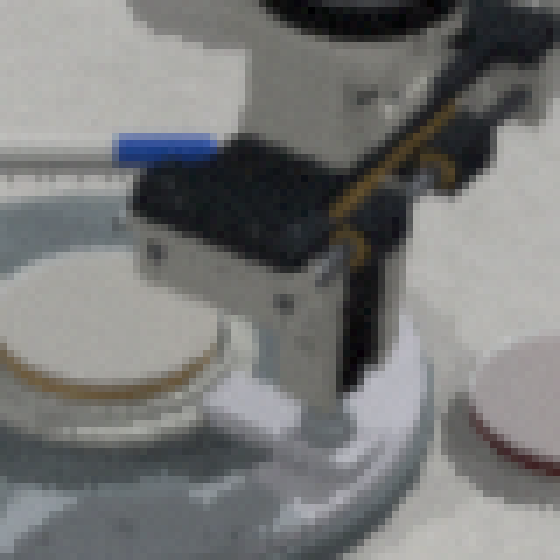

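The finger hides the knob in this view, so I'll keep feeling with tiny pushes.

Request:
{"method": "carry_out", "body": {
  "moves": [
    {"jaw": 0.029, "dx": 0, "dy": 0.0006, "dz": 0, "yaw": 0},
    {"jaw": 0.029, "dx": 0, "dy": 0, "dz": 0, "yaw": 0}
  ]
}}

```text
t: 11.48
tool_pos: [0.6881, 0.0336, 0.0607]
orientation: [0.153, 3.138, 0.0]
force: [-0.1, 0.3, -0.3]
opening: 0.0289
gripper_force: 0.0
```

Request:
{"method": "carry_out", "body": {
  "moves": [
    {"jaw": 0.029, "dx": 0, "dy": 0.0006, "dz": 0, "yaw": 0},
    {"jaw": 0.029, "dx": 0, "dy": 0, "dz": 0, "yaw": 0}
  ]
}}

```text
t: 11.72
tool_pos: [0.6881, 0.0341, 0.0606]
orientation: [-0.154, -3.138, -0.0]
force: [0.1, 0.5, 0.3]
opening: 0.029
gripper_force: 0.0
```

Request:
{"method": "carry_out", "body": {
  "moves": [
    {"jaw": 0.029, "dx": 0, "dy": 0.0005, "dz": 0, "yaw": 0},
    {"jaw": 0.029, "dx": 0, "dy": 0, "dz": 0, "yaw": 0}
  ]
}}

```text
t: 11.98
tool_pos: [0.6882, 0.0346, 0.0607]
orientation: [0.153, 3.138, 0.0]
force: [0.4, 0.8, 0.3]
opening: 0.0288
gripper_force: 0.0
```

Request:
{"method": "carry_out", "body": {
  "moves": [
    {"jaw": 0.029, "dx": 0, "dy": 0.0005, "dz": 0, "yaw": 0},
    {"jaw": 0.029, "dx": 0, "dy": 0, "dz": 0, "yaw": 0}
  ]
}}

```text
t: 12.22
tool_pos: [0.6882, 0.0351, 0.0606]
orientation: [-0.154, -3.138, -0.0]
force: [0.1, 0.5, 0.6]
opening: 0.0289
gripper_force: 0.0
```

Request:
{"method": "carry_out", "body": {
  "moves": [
    {"jaw": 0.055, "dx": 0, "dy": 0, "dz": 0, "yaw": 0},
    {"jaw": 0.055, "dx": 0, "dy": 0, "dz": 0, "yaw": 0},
    {"jaw": 0.055, "dx": 0, "dy": 0, "dz": -0.03, "yaw": 0},
    {"jaw": 0.055, "dx": 0, "dy": 0, "dz": -0.05, "yaw": 0},
    {"jaw": 0.055, "dx": 0, "dy": 0, "dz": -0.05, "yaw": 0},
    {"jaw": 0.055, "dx": 0, "dy": 0, "dz": 0, "yaw": 0},
    {"jaw": 0.055, "dx": 0, "dy": 0, "dz": 0, "yaw": 0}
  ]
}}

```text
t: 13.1
tool_pos: [0.6882, 0.035, 0.1904]
orientation: [0.154, 3.138, 0.0]
force: [-0.0, -0.9, -0.7]
opening: 0.055
gripper_force: 0.0
```

```bash
python3 - <<'E'
from h import *
from scipy.optimize import least_squares
goto(*knob(51.1),.055)
im=read_camera('scene');b=im[190:290,290:410]
cv2.imwrite('pics/g5.png',cv2.resize(b,None,fx=5,fy=5,interpolation=3)[:,:,::-1])
p,_=knob(51.1)
for l in(0,.003,.006):print(l,proj("scene",[*p,.086+l]),proj("scene",[*p,.056+l]))
u,v=proj("scene",[*p,.071]).astype(int);x0,y0=u-14,v-16
m=(im.max(2)[y0:y0+32,x0:x0+28]<50).astype(np.uint8);k,l,s,c=cv2.connectedComponentsWithStats(m);i=1+s[1:,4].argmax();o=c[i]+[x0,y0];print(s[i],o)
a=np.linspace(0,6.28,40)
def cen(th,lift):
    (x,y),_=knob(th)
    P=np.array([proj("scene",[x+.013*np.cos(t),y+.013*np.sin(t),z+lift]) for z in(.056,.086) for t in a],np.float32)
    M=cv2.moments(cv2.convexHull(P));return np.array([M["m10"],M["m01"]])/M["m00"]
for th in(48,51,54,57):print(th,cen(th,0),cen(th,.006))
E
```

```text
t 13.1 pos [0.6882 0.035  0.1904] y ang 84.4 tilt -1.0 q6 -1.5 F [-0.  -0.9 -0.7] open 0.055 g 0.0
tool shift [ 0.0025 -0.0003  0.1354] yaw -0.005
0 [367.18467092 245.96104877] [366.72362605 255.10331112]
0.003 [367.23134763 245.03547566] [366.76926757 254.1982651 ]
0.006 [367.27812979 244.10781152] [366.81501106 253.29119727]
[ 11  11   9  13 102] [367.09803922 250.64705882]
48 [365.76919567 251.57983929] [365.85918284 249.74533494]
51 [366.91976754 250.58066181] [367.0121228  248.74802912]
54 [367.97217929 249.54883846] [368.06668008 247.71815528]
57 [368.92397108 248.48766176] [369.02037206 246.65901821]
```

View pics/g5.png

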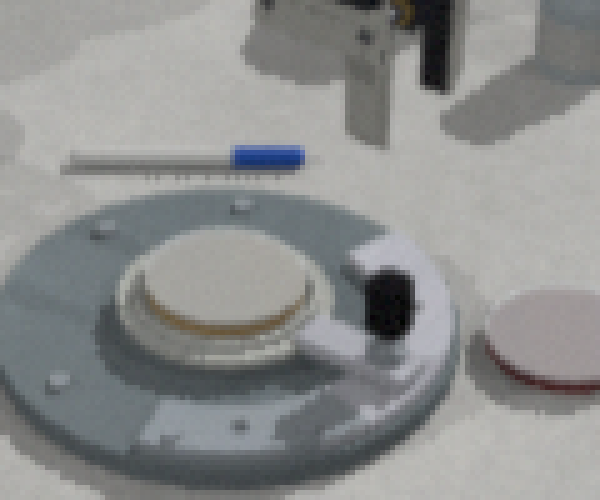

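The knob centroid (367.1, 250.7) matches 51° at zero lift, predicted (366.9, 250.6). With the pin riding on the plate it would be about 2 px higher. The dish is seated and the gripper is clear, so I'll hand in.

```bash
python3 -c "
from plant import *
print(close_job())"
```

```text
the job is handed in; nothing more can be done
None
```

I handed the job in at about 13 s of the 61 s: the last picture showed the pin home in the next hole, about 51° counterclockwise, with the dish seated and the gripper clear; no verdict came back.

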